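# Shut and child-lock the toy bin's tilt-out drawer

### The job

Push the teal toy bin's tilt-out drawer fully shut. Then lock it with the orange child-safe knob on top: pull the knob straight out, turn it anticlockwise until the locking notch can be felt (it lies somewhere between an eighth and a quarter of a turn), and push the knob fully home there, without forcing it against its hidden ring. Leave the other toys as they stand.

Things in the scene. Friction and masses are not known exactly. Their poses are not given: they have to be found in the camera images.
- bin: Teal plastic toy bin, fixed to the table: 160 deep (its x) x 240 wide (its y) x 120 high (z). Origin at the centre of its underside; its front, with the drawer, faces its own -x (towards the robot); the flat deck on top is 120 above the origin. The small white vase stands on the deck at about x +45, y -78 in the bin's frame
- drawer (a joint): Tilt of the drawer front, rad: 0 = shut (hard stop), 0.6 = top leaning out to the robot; starts 0.2 to 0.45. Flat teal panel 212 wide x 117 high x 6 thick, hinged at its lower edge (bin x -83, z 12). Stays where left; 1 to 2 N at the top moves it. Its top edge stands 9 above the deck
- drawer_edge (a point): Middle of the drawer front's top edge, on the outer face; when shut it is at x -86, y 0, z 129 in the bin's frame
- knob_pull (a joint): How far the knob is pulled out, m: 0 = home, 0.015 = fully out (straight up, away from the deck). Slides with about 2 N of friction, no spring, and stays where it is left. Above 0.011 the tooth under it clears the hidden ring and the knob may turn; a red band then shows beneath it
- knob_turn (a joint): Turn of the knob, rad, anticlockwise seen from above: 0 = unlocked (start), stop at 1.5. When home the knob cannot turn. The locking notch lies at some unknown angle between 0.82 and 1.42 and cannot be seen; it is only about 0.04 wide to either side, with square edges. Friction about 0.03 N m
- knob_grip (a point): Grip point on the knob's axis, 42 above the deck when home, moving with the knob; axis at x -20, y +30 in the bin's frame. The orange grip bar is 16 thick, 42 long, 30 tall (top 7 above this point), on a cream disc 48 across whose top is 23 below this point. Axes as cap
- cap: The knob's cap; origin on the axis, at deck height when home. Its x axis equals the bin's at knob_turn 0. The bar lies 2.022 rad anticlockwise (from above) of the cap's x axis, as does the flat orange tongue: reach 82 from the axis, 20 wide, 11 to 15 above the deck, with a down-turned tip that drops in front of the shut drawer's edge when locked
- ring_seat: Hidden notched ring under the deck, not seen: lowered onto it between notches, the knob meets it at knob_pull about 0.011; it yields on a spring, 2 N at first plus 1.5 N per mm, for 5 mm, then stops dead. Over a notch this resistance is absent. Over 20 N between cap and ring counts as forcing. Origin on the knob axis, deck height
- vase: White ceramic doll's vase, 38 across, 52 tall, loose on the bin's deck; origin under its centre
- sofa: Beech doll's sofa 65 x 150 x 74, loose; origin under its centre
- piano: Black plastic toy piano 80 x 120 x 95, loose; origin under its centre
- car: Red wooden toy car 90 x 49 x 44, loose; origin under its centre
- stool: Round beech doll's stool 52 across, 45 high, loose; origin under its centre
- stacker: Plastic ring stacker, blue, green, yellow with a red ball, 64 across, 62 high, loose; origin under its centre

How it is judged:
On the way, in this order (a step that is already met when the one before it is completed fails the run):
1. the drawer is pushed shut while the knob is still home and unlocked (value of joint drawer below 0.04 rad and value of joint knob_turn below 0.12 rad and value of joint knob_pull below 0.004 m), for 0.1 s.
2. the knob is pulled out clear of its ring (value of joint drawer below 0.04 rad and value of joint knob_pull above 0.0105 m), for 0.1 s.
3. the knob is turned at least 0.7 rad anticlockwise, still out (value of joint knob_turn above 0.7 rad and value of joint knob_pull above 0.004 m), for 0.1 s.
At the end, for the whole second after the job is handed in: The drawer is shut (within 0.04 rad), the knob is turned anticlockwise into its locking notch (more than 0.7 rad) and pushed home (within 2 mm), at rest; the vase stands upright (value of joint drawer below 0.04 rad and value of joint knob_turn above 0.7 rad and value of joint knob_pull below 0.002 m and velocity of joint knob_turn below 0.05 rad/s and angle between vase's own z axis and vertical below 0.2 rad); the robot touches nothing.
It fails at once if the knob's tooth is forced against its ring with more than 20 N (turned while home, or pressed down hard between notches) (contact force between cap and ring_seat above 20 N).
It fails at once if another toy is shifted by more than 30 mm or the vase tips (distance of any of sofa, vase, piano, car, stool, stacker from where it was at the start of the episode above 0.03 m or angle between vase's own z axis and vertical above 0.5 rad).
It also fails if it takes over 64 s, if anything falls off the work surface, if the arm or the gripper's body presses on something with over 40 N, if the wrist force passes 120 N, or if a joint passes its speed limit or range.

### The arm

A 7-joint arm with a two-finger parallel gripper is mounted at the origin on the work surface. World frame = base frame: x ahead of the robot, y to its left, z up, the work surface at z = 0. Lengths are in m, angles in rad, forces in N, time in s.
With the tool pointing down it reaches from about 0.4 to 0.85 m from the base axis. Payload 10.4 kg.
Tool frame: the origin (TCP) lies at the very end of the fingers, on their centre line; the grasp point (between the pads) lies r.tcp_to_grasp behind it (r.tcp_to_grasp is the distance from the TCP to the grasp point, in m); z points along the fingers, y is the line along which they close (so a half turn about z gives the same grasp; the last joint's range is limited). The gripper opens to 87 mm and grips with 3 to 60 N. Pads are 19 mm wide; open, the fingers measure 117 mm over their backs; the gripper's body (75 mm by 190 mm) begins 51 mm behind the grasp point.
Start: joints at [1.104, 0.332, -0.065, 1.46, 0.022, 1.35, -0.088], TCP at [0.268, -0.564, 0.202] pointing down, gripper open.
Joint ranges: [-2.6, 2.6], [-0.5, 2.12], [-1.47, 1.34], [0.16, 2.42], [-1.27, 4.41], [0.06, 2.06], [-2.6, 2.6]. Speed limits (rad/s): [2.22, 2.22, 2.79, 2.79, 3.14, 3.14, 3.14].

### API

Orientations are given as a unit quaternion [x, y, z, w].
In Python, from bench import monitor, cams, ticket, r gives the robot as it stands.
- The arm moves only by the shell command python3 -m crank 'ROWS' [OPENING] [FORCE]. ROWS is a JSON object whose one key "steps" holds a list of rows, each a list of 2 entries, a list of its own where there are three numbers: the shift along the world's x, y, z in units of 25 mm (1.0 is 25 mm), then the turn, a rotation vector about the world's x, y, z in units of 5 degrees (1.0 is 5 degrees). In form: {"steps": [[[x, y, z], [ax, ay, az]], ...]}. A call has 1 to 10 rows; each row shifts and turns the commanded pose from where the row before left it; what a row does not reach is not made up. A row lasts 1/12 s, in which the tool goes at most 41.7 mm and 7.16 degrees, less where a joint would pass 70% of its speed; a pose out of reach is approached as far as the arm can. A call is refused whole if a number of a shift passes 1 or a number of a turn 1, either way. A call with a gripper value outside its range is refused whole. OPENING is the finger opening in mm, from 0 to 87, set as the call begins (- or left out, the last holds). The fingers move at their own pace and stop on an object; FORCE is the grip in N (left out, the last holds). Time passes only in rows, so rows that do not move let the fingers close. It gives the time, the measured TCP pose, the force, the opening and the grip force at its end, in the units of the state.
- monitor.read_state(): the state, without advancing time (a new reading comes with each control period).
- cams.camera(name): name is "side" or "top"; returns a dict with "pixels" (420x560x3 uint8, blue, green, red), "z_map" (420x560 float32, m along the optical axis (not along the pixel's ray), 0 where there is no reading), "vfov" (degrees; the focal length in pixels is half the picture's height over the tangent of half this angle, whatever the lens; pixels are square), "cx", "cy" (the principal point, pixels), "k1" (the pictures are not rectified: a ray, as slopes to the right and down, at radius r is drawn at 1 + k1 r^2 times it, then the intrinsics apply), "T" (4x4, takes a point from camera to world coordinates). Camera axes: x right, y up, looking along -z (the intrinsics and any distortion apply to the point x, -y, -z); pixel columns grow to the right and rows downward; lengths in m; the calibration is good to about 2 mm. A picture is of the moment at which its call begins.
- ticket.close_job(): hands the job in; it is judged then, once.
The state is a dict: "time": time; "joint_positions": joint angles; "joint_vel": joint speeds; "joint_torque": joint torques, N m; "ee_pos": TCP position; "eef_rot": TCP orientation; "ft_force": force on the tool from outside, world axes, zero at the start; "torque": the same for the moment, N m; "width": finger opening in m; "grip_force": force on a finger pad.
Only numpy, scipy, OpenCV 4.12 (cv2) and the standard library are available. Lean on these libraries where they do the work, as an engineer would, in place of code of your own. Each camera call takes 0.05 s, during which the arm holds its last target. There are 200 camera calls.

## Working session

There is one attempt and no reset: what is moved stays moved. The work goes in short steps, Python scripts to look and compute and a shell command to move; the robot and the scene stay as the last step left them, time stands still between calls to the robot, and variables do not carry over. Pictures are saved under pics/ and viewed, at most 10 in all, crops included, and the job is handed in when it is done.

```bash
mkdir -p pics; cat > h.py <<'E'
import numpy as np, cv2
from bench import monitor, cams, ticket, r
def cloud(c):
    H,W=c["z_map"].shape; f=H/2/np.tan(np.radians(c["vfov"])/2)
    K=np.array([[f,0,c["cx"]],[0,f,c["cy"]],[0,0,1.]])
    u,v=np.meshgrid(np.arange(W),np.arange(H))
    p=cv2.undistortPoints(np.stack([u,v],-1).reshape(-1,1,2).astype(np.float32),K,np.array([c["k1"],0,0,0.])).reshape(H,W,2)
    z=c["z_map"]; P=np.stack([p[...,0]*z,-p[...,1]*z,-z],-1)
    return P@c["T"][:3,:3].T+c["T"][:3,3]
def state():
    s=monitor.read_state(); print({k:np.round(s[k],4).tolist() for k in ("time","ee_pos","eef_rot","ft_force","torque","width","grip_force","joint_positions")})
E
python3 - <<'E'
from h import *
state(); print(r.tcp_to_grasp)
for n in ("side","top"):
    c=cams.camera(n); cv2.imwrite(f"pics/{n}0.png",c["pixels"]); np.save(f"pics/{n}0.npy",cloud(c)); print(n,np.round(c["T"],3).tolist())
E
```

```text
{'time': 0.0, 'ee_pos': [0.2682, -0.5641, 0.2016], 'eef_rot': [0.9755, 0.2201, -0.0002, -0.0007], 'ft_force': [0.1619, 0.7743, 0.3598], 'torque': [-0.0023, -0.0141, 0.0029], 'width': 0.0871, 'grip_force': 0.0, 'joint_positions': [1.1044, 0.3329, -0.0647, 1.4609, 0.0216, 1.3499, -0.0885]}
0.0187
side [[-0.836, 0.426, -0.346, 0.128], [-0.549, -0.633, 0.546, 0.63], [0.013, 0.646, 0.763, 1.037], [0.0, 0.0, 0.0, 1.0]]
top [[0.007, 0.983, -0.184, 0.269], [-1.0, 0.009, 0.011, 0.007], [0.012, 0.184, 0.983, 1.739], [0.0, 0.0, 0.0, 1.0]]
```

View pics/top0.png

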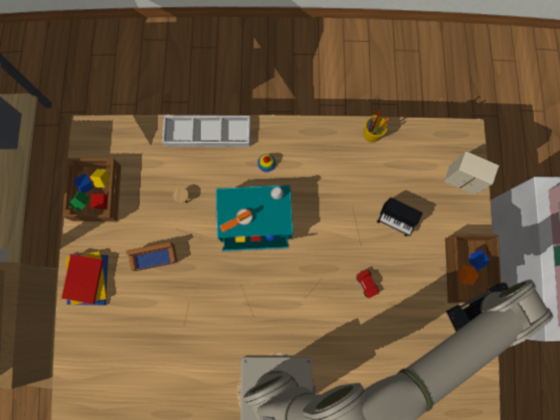

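View pics/side0.png

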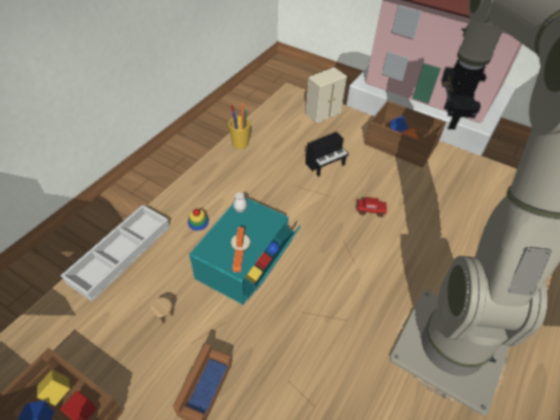

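The top view shows the bin at columns 217–292, rows 186–250, with the knob at (245,216), the tongue towards (225,227), the vase at (277,193) and the drawer leaning out at the bottom. The side view agrees: knob at (240,242), vase at (240,201). Next I fit the bin pose.

```bash
cat > fit.py <<'E'
from h import *
def ana(n,tag):
    P=np.load(f"pics/{n}{tag}.npy"); im=cv2.imread(f"pics/{n}{tag}.png"); hsv=cv2.cvtColor(im,cv2.COLOR_BGR2HSV)
    h,s,v=hsv[...,0],hsv[...,1],hsv[...,2]
    reg=(P[...,0]>.4)&(P[...,0]<.85)&(abs(P[...,1]-.08)<.25)&(P[...,2]>.02)
    teal=reg&(h>80)&(h<100)&(s>100)
    z=P[...,2]
    zd=np.median(z[teal&(z>.1)]); 
    deck=teal&(abs(z-zd)<.004)
    D=P[deck][:,:2]; rect=cv2.minAreaRect(((D-[.6,.1])*1000).astype(np.float32))
    print(n,"zdeck",zd,len(D),"rect",rect)
    org=reg&(h<14)&(s>150)&(z>.125)&(abs(P[...,1]-.1)<.12)
    O=P[org]; print("orange",len(O),O.min(0),O.max(0))
    for lo,hi in((.13,.145),(.15,.20)):
        q=O[(O[:,2]>lo)&(O[:,2]<hi)]
        if len(q)>4:
            w,V=np.linalg.eigh(np.cov(q[:,:2].T)); a=np.degrees(np.arctan2(V[1,1],V[0,1]))%180
            print("  z",lo,hi,len(q),"mean",q.mean(0).round(4),"mid",((q.min(0)+q.max(0))/2).round(4),"axis deg",a.round(1))
    return P,teal,deck,D,O
if __name__=="__main__":
    for n in("top","side"):
        P,teal,deck,D,O=ana(n,"0")
        im=cv2.imread(f"pics/{n}0.png");hsv=cv2.cvtColor(im,cv2.COLOR_BGR2HSV)
        w=(hsv[...,1]<70)&(hsv[...,2]>120)&(P[...,2]>.14)&(P[...,2]<.2)&(P[...,0]>.5)&(P[...,0]<.85)&(abs(P[...,1]-.08)<.2)
        q=P[w]; print(" white",len(q),q.mean(0).round(4),"top",q[q[:,2]>.165].mean(0).round(4))
        # panel: teal below/around front
        fx=D[:,0].min(); q=P[teal&(P[...,0]<fx+.005)&~deck]; print(" front",len(q),q.min(0).round(3),q.max(0).round(3))
        t=q[q[:,0]<np.percentile(q[:,0],8)]; print("  front-most",t.mean(0).round(4))
        print("  highest front",q[q[:,2]>np.percentile(q[:,2],90)].mean(0).round(4))
        for sgn in(0,1):
            # deck edges by robust per-bin extremes: front/back edges vs y
            pts=[]
            for y in np.arange(np.percentile(D[:,1],8),np.percentile(D[:,1],92),.01):
                b=D[abs(D[:,1]-y)<.005]
                if len(b)>5: pts.append([y,b[:,0].max() if sgn else b[:,0].min()])
            pts=np.array(pts); print("  edge","back" if sgn else "front",np.polyfit(pts[:,0],pts[:,1],1).round(4), "yrange",D[:,1].min().round(4),D[:,1].max().round(4))
E
python3 fit.py
```

```text
top zdeck 0.12063402880425056 2276 rect ((-41.21410369873047, -24.577056884765625), (201.21031188964844, 236.6864013671875), 3.330878257751465)
orange 157 [0.51175863 0.08516249 0.12674323] [0.57892146 0.17709963 0.17815953]
  z 0.13 0.145 91 mean [0.5332 0.1497 0.1362] mid [0.5453 0.1367 0.1363] axis deg 123.0
  z 0.15 0.2 60 mean [0.5576 0.1032 0.1698] mid [0.5578 0.1052 0.1688] axis deg 119.7
 white 117 [0.6079 0.0328 0.1581] top [0.6326 0.0056 0.1725]
 front 15 [0.453 0.091 0.11 ] [0.458 0.171 0.129]
  front-most [0.4536 0.1622 0.1222]
  highest front [0.4547 0.1335 0.1286]
  edge front [-0.0063  0.4617] yrange -0.0429 0.1979
  edge back [-0.0557  0.6622] yrange -0.0429 0.1979
side zdeck 0.11908352490406232 3552 rect ((-44.768028259277344, -24.224639892578125), (201.77017211914062, 242.54164123535156), 3.2292418479919434)
orange 229 [0.51104699 0.08705058 0.12712048] [0.56774862 0.18151617 0.1716549 ]
  z 0.13 0.145 129 mean [0.529  0.1545 0.1345] mid [0.5298 0.1539 0.1348] axis deg 118.5
  z 0.15 0.2 93 mean [0.5527 0.1098 0.1657] mid [0.554  0.1072 0.161 ] axis deg 118.4
 white 175 [0.6226 0.0163 0.157 ] top [0.6316 0.0045 0.171 ]
 front 5 [0.449 0.094 0.123] [0.455 0.169 0.126]
  front-most [0.449  0.1688 0.1238]
  highest front [0.4545 0.0939 0.1261]
  edge front [-0.161   0.4722] yrange -0.045 0.2022
  edge back [0.0854 0.6418] yrange -0.045 0.2022
```

```bash
python3 -m crank '{"steps":[[[0.3,1,0],[0,0,-0.45]],[[0.3,1,0],[0,0,-0.45]],[[0.3,1,0],[0,0,-0.45]],[[0.3,1,0],[0,0,-0.45]],[[0.3,1,0],[0,0,-0.45]],[[0.3,1,0],[0,0,-0.45]],[[0.3,1,0],[0,0,-0.45]],[[0.3,1,0],[0,0,-0.45]],[[0.3,1,0],[0,0,-0.45]],[[0.3,1,0],[0,0,-0.45]]]}' 0 10
python3 -m crank '{"steps":[[[0.2,1,0],[0,0,0]],[[0.2,1,0],[0,0,0]],[[0.2,1,0],[0,0,0]],[[0.2,1,0],[0,0,0]],[[0.2,1,0],[0,0,0]],[[0.2,1,0],[0,0,0]],[[0.2,1,0],[0,0,0]],[[0.2,1,0],[0,0,0]],[[0.2,1,0],[0,0,0]],[[0.2,1,0],[0,0,0]]]}'
```

```text
time: 0.93
ee_pos: [0.3434, -0.3131, 0.2022]
eef_rot: [1.0, 0.025, -0.0, -0.0]
ft_force: [0.4, 0.1, 0.5]
width: 0.0282
grip_force: 0.0
time: 1.77
ee_pos: [0.3932, -0.0632, 0.2023]
eef_rot: [1.0, 0.026, -0.0, 0.0]
ft_force: [1.2, 0.3, -0.5]
width: 0.0002
grip_force: 0.0
```

```bash
python3 -m crank '{"steps":[[[0.2,1,0],[0,0,0]],[[0.2,1,0],[0,0,0]],[[0.2,1,0],[0,0,0]],[[0.2,1,0],[0,0,0]],[[0.2,1,0],[0,0,0]],[[0,0.4,-0.8],[0,0,0]],[[0,0,-1],[0,0,0]],[[0,0,-1],[0,0,0]],[[0,0,-0.8],[0,0,0]],[[0,0,0],[0,0,0]]]}'
python3 -m crank '{"steps":[[[0.3,0,0],[0,0,0]],[[0.3,0,0],[0,0,0]],[[0.3,0,0],[0,0,0]],[[0.3,0,0],[0,0,0]],[[0.3,0,0],[0,0,0]],[[0.3,0,0],[0,0,0]]]}'
```

```text
time: 2.6
ee_pos: [0.4157, 0.0702, 0.109]
eef_rot: [1.0, 0.026, -0.003, -0.0]
ft_force: [-1.2, 0.4, -0.2]
width: 0.0005
grip_force: 0.0
time: 3.1
ee_pos: [0.4646, 0.0705, 0.1129]
eef_rot: [1.0, 0.025, 0.0, -0.0]
ft_force: [0.4, -0.4, 0.2]
width: 0.0005
grip_force: 0.0
```

```bash
python3 -m crank '{"steps":[[[0.15,0,0],[0,0,0]],[[0.15,0,0],[0,0,0]],[[0.15,0,0],[0,0,0]],[[0.1,0,0],[0,0,0]]]}'
python3 -m crank '{"steps":[[[0.08,0,0],[0,0,0]],[[0.08,0,0],[0,0,0]]]}'
python3 -m crank '{"steps":[[[0.08,0,0],[0,0,0]],[[0.0,0,0],[0,0,0]]]}'
```

```text
time: 3.43
ee_pos: [0.4774, 0.0705, 0.1124]
eef_rot: [1.0, 0.026, -0.0, 0.0]
ft_force: [-0.3, 0.6, -0.2]
width: 0.0007
grip_force: 0.0
time: 3.6
ee_pos: [0.4812, 0.0705, 0.1125]
eef_rot: [1.0, 0.026, -0.0, 0.0]
ft_force: [-0.4, 0.2, -0.2]
width: 0.0004
grip_force: 0.0
time: 3.77
ee_pos: [0.4834, 0.0705, 0.1125]
eef_rot: [1.0, 0.025, 0.0, 0.0]
ft_force: [0.6, -0.6, 0.1]
width: 0.0007
grip_force: 0.0
```

```bash
python3 -m crank '{"steps":[[[0.08,0,0],[0,0,0]],[[0.08,0,0],[0,0,0]],[[0,0,0],[0,0,0]]]}'
python3 - <<'E'
from h import *
for n in("top","side"):
    c=cams.camera(n); P=cloud(c); np.save(f"pics/{n}1.npy",P); cv2.imwrite(f"pics/{n}1.png",c["pixels"])
im=cv2.imread("pics/side1.png"); cv2.imwrite("pics/s1crop.png",cv2.resize(im[160:320,160:340],None,fx=3,fy=3,interpolation=cv2.INTER_CUBIC))
E
```

```text
time: 4.02
ee_pos: [0.4875, 0.0705, 0.1125]
eef_rot: [1.0, 0.026, 0.0, 0.0]
ft_force: [-0.1, 0.3, -0.5]
width: 0.0003
grip_force: 0.0
```

View pics/s1crop.png

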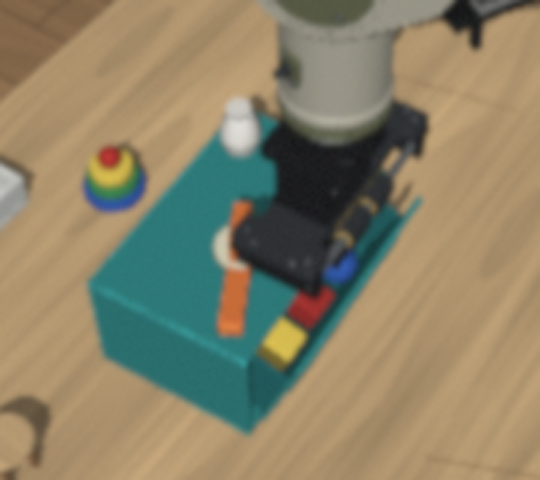

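The crop shows the drawer's top edge still leaning out in front (from about (415,200) to (250,430)), with the toys visible behind it. I need to know where the fingers stand relative to that edge.

```bash
python3 - <<'E'
from h import *
for t in "01":
    P=np.load(f"pics/top{t}.npy"); im=cv2.imread(f"pics/top{t}.png")
    for col in (230,250,284):
        print(t,col,[(r_,*P[r_,col].round(3).tolist(),im[r_,col].tolist()) for r_ in range(232,254,2)])
    P=np.load(f"pics/side{t}.npy"); im=cv2.imread(f"pics/side{t}.png")
    for row in (250,280): 
        print("side",row,[(c,*P[row,c].round(3).tolist(),im[row,c].tolist()) for c in range(246,304,4)])
a=cv2.imread("pics/top0.png")[170:270,190:310];b=cv2.imread("pics/top1.png")[170:270,190:310]
cv2.imwrite("pics/cmp.png",cv2.resize(np.hstack([a,b]),None,fx=3.3,fy=3.3,interpolation=cv2.INTER_CUBIC))
E
```

```text
0 230 [(232, 0.51, 0.149, 0.126, [106, 106, 2]), (234, 0.505, 0.149, 0.12, [106, 106, 1]), (236, 0.498, 0.149, 0.119, [96, 97, 2]), (238, 0.505, 0.158, 0.024, [55, 54, 7]), (240, 0.498, 0.157, 0.029, [47, 47, 2]), (242, 0.492, 0.158, 0.019, [49, 48, 5]), (244, 0.482, 0.155, 0.044, [47, 48, 0]), (246, 0.472, 0.152, 0.075, [47, 49, 0]), (248, 0.462, 0.15, 0.104, [58, 58, 3]), (250, 0.454, 0.148, 0.118, [108, 115, 59]), (252, 0.461, 0.158, 0.002, [85, 125, 153])]
0 250 [(232, 0.512, 0.087, 0.115, [108, 107, 8]), (234, 0.506, 0.086, 0.117, [106, 105, 1]), (236, 0.5, 0.086, 0.115, [75, 75, 45]), (238, 0.505, 0.09, 0.032, [41, 41, 65]), (240, 0.5, 0.091, 0.02, [47, 46, 45]), (242, 0.492, 0.09, 0.029, [49, 50, 5]), (244, 0.481, 0.089, 0.059, [48, 49, 0]), (246, 0.471, 0.087, 0.091, [48, 48, 3]), (248, 0.461, 0.086, 0.121, [88, 89, 14]), (250, 0.454, 0.085, 0.122, [103, 129, 124]), (252, 0.461, 0.091, 0.005, [85, 130, 165])]
0 284 [(232, 0.512, -0.021, 0.121, [106, 107, 0]), (234, 0.506, -0.021, 0.118, [100, 100, 0]), (236, 0.512, -0.022, 0.033, [77, 74, 4]), (238, 0.507, -0.023, 0.026, [53,
[... 3742 characters left out ...]
.002, [109, 146, 174])]
side 280 [(246, 0.491, 0.173, 0.101, [93, 92, 42]), (250, 0.507, 0.136, 0.038, [57, 96, 100]), (254, 0.492, 0.139, 0.055, [56, 124, 139]), (258, 0.494, 0.118, 0.024, [64, 71, 50]), (262, 0.451, 0.162, 0.122, [119, 122, 56]), (266, 0.485, 0.093, 0.0, [115, 153, 180]), (270, 0.478, 0.083, -0.007, [112, 152, 179]), (274, 0.466, 0.081, 0.0, [114, 153, 181]), (278, 0.457, 0.076, 0.001, [109, 148, 175]), (282, 0.449, 0.067, -0.003, [113, 152, 180]), (286, 0.439, 0.062, -0.001, [105, 141, 167]), (290, 0.43, 0.056, -0.002, [113, 152, 179]), (294, 0.421, 0.049, -0.002, [107, 144, 171]), (298, 0.413, 0.042, -0.004, [105, 142, 168]), (302, 0.403, 0.036, -0.003, [104, 140, 165])]
```

View pics/cmp.png

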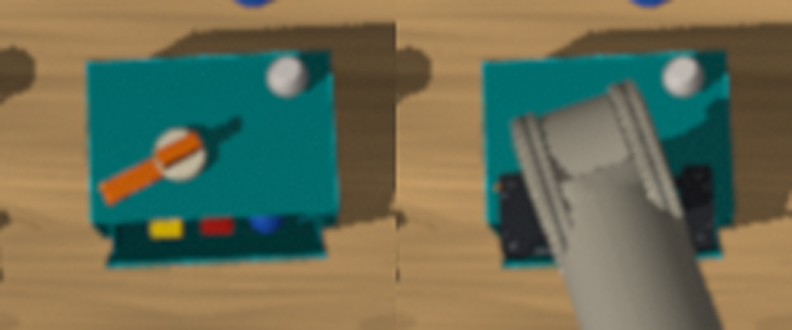

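The top view confirms the drawer has not moved: its edge is still at x≈0.457, although the TCP reads 0.4875. I'll find where the finger tips actually are.

```bash
python3 - <<'E'
from h import *
for n in("side","top"):
    P=np.load(f"pics/{n}1.npy"); Q=np.load(f"pics/{n}0.npy"); im=cv2.imread(f"pics/{n}1.png")
    m=(np.abs(P-Q).max(-1)>.012)&(P[...,2]>.05)&(P[...,2]<.24)&(abs(P[...,0]-.48)<.1)&(abs(P[...,1]-.07)<.15)
    vs,us=np.where(m)
    o=np.argsort(P[m][:,2])[:25]
    for i in o: print(n,us[i],vs[i],P[vs[i],us[i]].round(3),im[vs[i],us[i]])
im=cv2.imread("pics/side1.png"); cv2.imwrite("pics/s1b.png",cv2.resize(im[205:275,220:310],None,fx=8,fy=8,interpolation=cv2.INTER_CUBIC))
E
```

```text
side 284 233 [ 0.504 -0.026  0.069] [80 78 36]
side 222 263 [0.564 0.174 0.117] [120 120  44]
side 258 257 [0.498 0.11  0.12 ] [90 90 68]
side 230 248 [0.573 0.128 0.121] [120 121  47]
side 284 249 [0.455 0.055 0.123] [118 124  76]
side 271 249 [0.48  0.078 0.131] [128  71  44]
side 272 249 [0.477 0.079 0.134] [130  71  41]
side 274 246 [0.477 0.069 0.135] [110  61  39]
side 270 248 [0.482 0.08  0.136] [99 68 55]
side 274 245 [0.478 0.067 0.136] [78 50 39]
side 275 245 [0.476 0.066 0.137] [104  58  37]
side 273 248 [0.475 0.077 0.138] [129  72  45]
side 272 248 [0.477 0.078 0.138] [95 56 39]
side 275 244 [0.477 0.065 0.14 ] [77 48 36]
side 273 247 [0.476 0.076 0.14 ] [102  58  38]
side 271 247 [0.48  0.079 0.14 ] [65 55 50]
side 271 248 [0.478 0.082 0.141] [89 55 42]
side 274 244 [0.478 0.067 0.142] [57 45 42]
side 272 247 [0.477 0.079 0.143] [65 45 36]
side 273 246 [0.476 0.075 0.143] [76 49 38]
side 275 243 [0.477 0.065 0.144] [61 49 47]
side 272 246 [0.476 0.079 0.148] [56 48 46]
side 274 243 [0.477 0.069 0.148] [57 54 53]
side 273 245 [0.475 0.077 0.15 ] [58 47 43]
side 273 244 [
[... 455 characters left out ...]
0.559 -0.008  0.126] [63 64  6]
top 220 222 [0.542 0.181 0.127] [106 106   9]
top 226 215 [0.564 0.163 0.127] [105 115  90]
top 221 236 [0.497 0.177 0.129] [74 73 26]
top 284 211 [ 0.578 -0.02   0.129] [62 63  3]
top 275 218 [0.556 0.008 0.129] [63 64  5]
top 283 247 [ 0.464 -0.018  0.13 ] [ 97 100  44]
top 289 211 [ 0.578 -0.036  0.132] [63 64  2]
top 227 249 [0.447 0.15  0.205] [90 91 16]
top 232 247 [0.453 0.135 0.209] [55 54 29]
top 226 249 [0.447 0.152 0.21 ] [92 93  8]
top 228 248 [0.449 0.146 0.212] [51 50 10]
top 233 246 [0.455 0.131 0.213] [69 67 59]
top 283 246 [ 0.456 -0.016  0.215] [66 66 11]
top 275 223 [0.525 0.008 0.217] [40 38 16]
top 237 245 [0.458 0.119 0.217] [108 119 123]
```

View pics/s1b.png

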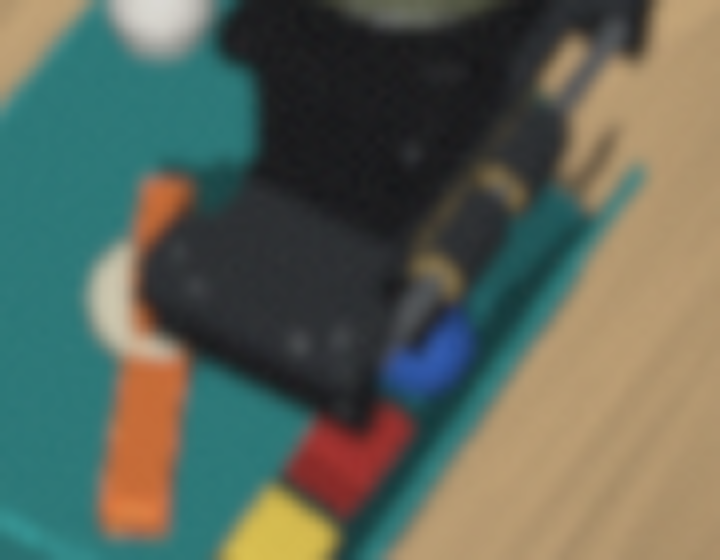

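The finger's lowest visible points are about z≈0.135 at (272,247), well above the reported TCP z of 0.1125. The tips passed over the drawer edge. The start picture, taken with the gripper open, gives a check on that tip offset.

```bash
python3 - <<'E'
from h import *
P=np.load("pics/side0.npy"); im=cv2.imread("pics/side0.png")
for row in range(104,132,3): print(row,[(c,*P[row,c].round(3).tolist()) for c in range(444,476,5)])
P=np.load("pics/top0.npy")
m=(P[...,2]>.15)&(P[...,2]<.24)&(abs(P[...,0]-.268)<.1)&(abs(P[...,1]+.564)<.1); print(P[m].min(0),P[m][np.argsort(P[m][:,2])[:10]].round(3).tolist())
# project the nominal TCP now (t1) and body into side image
c=cams.camera("side"); H=420; f=H/2/np.tan(np.radians(c["vfov"])/2)
def proj(p):
    q=np.linalg.inv(c["T"])@np.append(p,1); x,y=q[0]/-q[2],-q[1]/-q[2]; k=1+c["k1"]*(x*x+y*y); return np.round([c["cx"]+f*x*k,c["cy"]+f*y*k],1)
print("tcp now",proj([.4875,.0705,.1125]),"start tcp",proj([.268,-.564,.2016]))
E
```

```text
104 [(444, 0.357, -0.998, -0.02), (449, 0.273, -0.492, 0.314), (454, 0.258, -0.468, 0.334), (459, 0.247, -0.476, 0.333), (464, 0.236, -0.482, 0.334), (469, 0.225, -0.492, 0.333), (474, 0.214, -0.498, 0.334)]
107 [(444, 0.298, -0.607, 0.225), (449, 0.268, -0.473, 0.317), (454, 0.255, -0.467, 0.326), (459, 0.243, -0.47, 0.329), (464, 0.232, -0.476, 0.33), (469, 0.221, -0.48, 0.332), (474, 0.21, -0.488, 0.332)]
110 [(444, 0.347, -0.992, -0.041), (449, 0.265, -0.472, 0.309), (454, 0.252, -0.471, 0.315), (459, 0.241, -0.474, 0.318), (464, 0.229, -0.478, 0.32), (469, 0.218, -0.485, 0.321), (474, 0.207, -0.489, 0.323)]
113 [(444, 0.342, -0.983, -0.048), (449, 0.262, -0.476, 0.298), (454, 0.25, -0.477, 0.303), (459, 0.239, -0.481, 0.305), (464, 0.228, -0.491, 0.303), (469, 0.216, -0.498, 0.304), (474, 0.204, -0.498, 0.309)]
116 [(444, 0.336, -0.969, -0.051), (449, 0.259, -0.474, 0.291), (454, 0.247, -0.478, 0.293), (459, 0.236, -0.483, 0.295), (464, 0.224, -0.489, 0.296), (469, 0.213, -0.494, 0.298), (474, 0.201, -0.498, 0.3)]
119 [(444, 0.329, -0.947, -0.049), (449, 0.312, -0.954, -0.046), 
[... 510 characters left out ...]
9, 0.235, -0.965, -0.05), (474, 0.219, -0.983, -0.054)]
128 [(444, 0.318, -0.958, -0.096), (449, 0.252, -0.516, 0.225), (454, 0.239, -0.519, 0.228), (459, 0.264, -0.951, -0.068), (464, 0.247, -0.955, -0.063), (469, 0.23, -0.956, -0.056), (474, 0.213, -0.958, -0.05)]
131 [(444, 0.313, -0.954, -0.106), (449, 0.295, -0.953, -0.098), (454, 0.277, -0.957, -0.092), (459, 0.26, -0.955, -0.083), (464, 0.242, -0.949, -0.071), (469, 0.225, -0.958, -0.07), (474, 0.208, -0.95, -0.057)]Traceback (most recent call last):
  File "<stdin>", line 5, in <module>
    return umr_minimum(a, axis, None, out, keepdims, initial, where)
ValueError: zero-size array to reduction operation minimum which has no identity
```

```bash
python3 -m crank '{"steps":[[[0,0,1],[0,0,0]],[[-1,0,0],[0,0,0]],[[-1,0,0],[0,0,0]],[[-1,0,0],[0,0,0]],[[0,0,-1],[0,0,0]],[[0,0,-1],[0,0,0]],[[0,0,0],[0,0,0]],[[0,0,0],[0,0,0]]]}'
python3 - <<'E'
from h import *
state()
for n in("side","top"):
    c=cams.camera(n); P=cloud(c); Q=np.load(f"pics/{n}0.npy"); cv2.imwrite(f"pics/{n}2.png",c["pixels"]); np.save(f"pics/{n}2.npy",P)
    m=(np.abs(P-Q).max(-1)>.015)&(P[...,2]>.05)&(P[...,2]<.2)&(abs(P[...,0]-.41)<.06)&(abs(P[...,1]-.07)<.06)
    q=P[m]; o=np.argsort(q[:,2])[:16]; print(n,len(q),q[o].round(3).tolist())
    H=420; f=H/2/np.tan(np.radians(c["vfov"])/2)
    for z in (0,.01,.02,.03):
        p=np.append(monitor.read_state()["ee_pos"]+[-0.0,0,z],1); q=np.linalg.inv(c["T"])@p; x,y=q[0]/-q[2],q[1]/q[2]; k=1+c["k1"]*(x*x+y*y); print(z,np.round([c["cx"]+f*x*k,c["cy"]+f*y*k],1))
im=cv2.imread("pics/side2.png"); cv2.imwrite("pics/s2b.png",cv2.resize(im[210:290,240:340],None,fx=7,fy=7,interpolation=cv2.INTER_CUBIC))
E
```

```text
time: 4.78
ee_pos: [0.4113, 0.0706, 0.0873]
eef_rot: [1.0, 0.026, -0.001, -0.0]
ft_force: [-0.1, -0.3, 1.3]
width: 0.0005
grip_force: 0.0
{'time': 4.7833, 'ee_pos': [0.4113, 0.0706, 0.0873], 'eef_rot': [0.9997, 0.0258, -0.0011, -0.0002], 'ft_force': [-0.1475, -0.2532, 1.3471], 'torque': [0.0013, -0.0469, 0.0243], 'width': 0.0005, 'grip_force': 0.0, 'joint_positions': [0.5051, 0.0251, -0.7776, 2.0813, 0.0194, 1.0445, -1.8013]}
side 204 [[0.405, 0.079, 0.127], [0.404, 0.082, 0.136], [0.401, 0.082, 0.138], [0.4, 0.079, 0.139], [0.403, 0.084, 0.143], [0.4, 0.084, 0.144], [0.401, 0.084, 0.149], [0.389, 0.101, 0.179], [0.376, 0.039, 0.179], [0.373, 0.101, 0.179], [0.372, 0.098, 0.181], [0.376, 0.064, 0.182], [0.374, 0.052, 0.183], [0.373, 0.083, 0.183], [0.378, 0.103, 0.183], [0.374, 0.063, 0.183]]
0 [294.4 268.8]
0.01 [294.6 266.7]
0.02 [294.8 264.5]
0.03 [295.  262.2]
top 5 [[0.447, 0.013, 0.191], [0.447, 0.019, 0.192], [0.447, 0.016, 0.194], [0.446, 0.022, 0.197], [0.446, 0.01, 0.198]]
0 [254.8 264.2]
0.01 [254.7 264. ]
0.02 [254.6 263.7]
0.03 [254.5 263.4]
```

View pics/s2b.png

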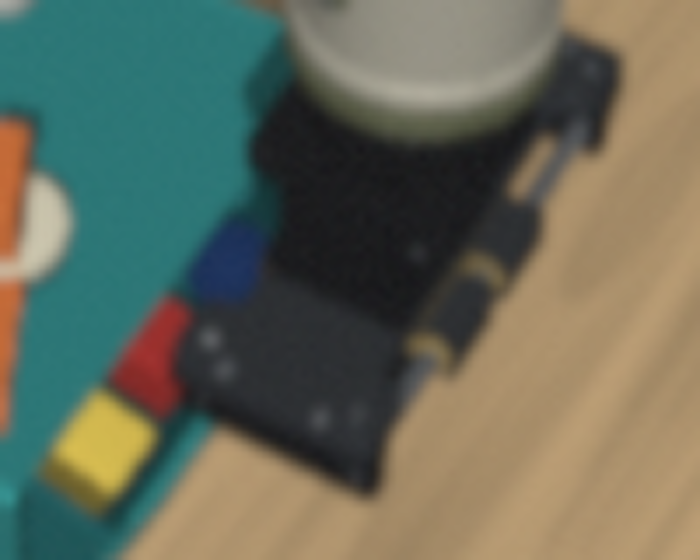

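The body hides the tip here (visible finger points down to about (296,266)), but every sign says the tip ends 10–20 mm above the reported TCP. At this lower height it will meet the panel either way, so I push now.

```bash
python3 -m crank '{"steps":[[[0.3,0,0],[0,0,0]],[[0.3,0,0],[0,0,0]],[[0.3,0,0],[0,0,0]],[[0.3,0,0],[0,0,0]],[[0.3,0,0],[0,0,0]],[[0.3,0,0],[0,0,0]]]}'
python3 -m crank '{"steps":[[[0.2,0,0],[0,0,0]],[[0.2,0,0],[0,0,0]],[[0.2,0,0],[0,0,0]],[[0,0,0],[0,0,0]]]}'
```

```text
time: 5.38
ee_pos: [0.4578, 0.0706, 0.0874]
eef_rot: [1.0, 0.026, -0.0, -0.0]
ft_force: [-1.6, -0.6, 1.1]
width: 0.0009
grip_force: 0.8
time: 5.72
ee_pos: [0.473, 0.0706, 0.0874]
eef_rot: [1.0, 0.025, 0.0, -0.0]
ft_force: [-0.9, 0.4, -0.9]
width: 0.0008
grip_force: 0.0
```

Contact force of about 1–2 N now; on towards the stop.

```bash
python3 -m crank '{"steps":[[[0.12,0,0],[0,0,0]],[[0.12,0,0],[0,0,0]],[[0,0,0],[0,0,0]]]}'
python3 -m crank '{"steps":[[[0.1,0,0],[0,0,0]],[[0,0,0],[0,0,0]]]}'
python3 -m crank '{"steps":[[[0.1,0,0],[0,0,0]],[[0,0,0],[0,0,0]]]}'
```

```text
time: 5.97
ee_pos: [0.4786, 0.0705, 0.0875]
eef_rot: [1.0, 0.026, 0.0, 0.0]
ft_force: [-0.3, 0.1, -0.5]
width: 0.0002
grip_force: 0.0
time: 6.13
ee_pos: [0.4809, 0.0705, 0.0875]
eef_rot: [1.0, 0.025, 0.0, 0.0]
ft_force: [-0.1, -0.6, -0.8]
width: 0.0005
grip_force: 0.0
time: 6.3
ee_pos: [0.4817, 0.0705, 0.0872]
eef_rot: [1.0, 0.026, -0.002, 0.0]
ft_force: [-8.1, -0.7, 4.9]
width: 0.0004
grip_force: 4.2
```

```bash
python3 -m crank '{"steps":[[[-0.5,0,0],[0,0,0]],[[-0.5,0,0.5],[0,0,0]],[[0,0,1],[0,0,0]],[[0,0,1],[0,0,0]],[[0,0,1],[0,0,0]],[[0.8,-0.8,0],[0,0,0]],[[0.8,-0.8,0],[0,0,0]],[[0.9,-0.8,0],[0,0,0]],[[0.9,-0.8,0],[0,0,0]],[[0,0,0],[0,0,0]]]}'
python3 -m crank '{"steps":[[[0,0,-0.8],[0,0,0]],[[0,0,-0.8],[0,0,0]],[[0,0,-0.4],[0,0,0]],[[0,0,0],[0,0,0]]]}'
python3 - <<'E'
from h import *
c=cams.camera("top"); P=cloud(c)
for col in (228,236,284): print(col,[(r_,*P[r_,col].round(3).tolist()) for r_ in range(234,248,2)])
E
```

```text
time: 7.13
ee_pos: [0.546, -0.0149, 0.1743]
eef_rot: [1.0, 0.022, 0.0, 0.0]
ft_force: [-0.0, -0.0, 0.5]
width: 0.0006
grip_force: 0.0
time: 7.47
ee_pos: [0.5418, -0.0096, 0.1229]
eef_rot: [1.0, 0.026, -0.002, -0.0]
ft_force: [-0.8, -0.7, -0.4]
width: 0.0008
grip_force: 0.0
228 [(234, 0.504, 0.155, 0.126), (236, 0.498, 0.155, 0.123), (238, 0.491, 0.155, 0.128), (240, 0.488, 0.157, 0.099), (242, 0.488, 0.161, 0.051), (244, 0.488, 0.166, 0.0), (246, 0.482, 0.166, -0.004)]
236 [(234, 0.504, 0.13, 0.125), (236, 0.498, 0.13, 0.12), (238, 0.491, 0.13, 0.127), (240, 0.49, 0.133, 0.087), (242, 0.488, 0.135, 0.056), (244, 0.489, 0.139, -0.003), (246, 0.481, 0.139, 0.0)]
284 [(234, 0.438, -0.013, 0.582), (236, 0.433, -0.013, 0.588), (238, 0.428, -0.013, 0.589), (240, 0.424, -0.013, 0.59), (242, 0.419, -0.013, 0.593), (244, 0.415, -0.013, 0.592), (246, 0.41, -0.013, 0.591)]
```

The drawer is shut: the panel is vertical at x≈0.489. Now I probe the deck gently.

```bash
python3 -m crank '{"steps":[[[0,0,-0.2],[0,0,0]],[[0,0,-0.2],[0,0,0]],[[0,0,-0.08],[0,0,0]],[[0,0,0],[0,0,0]]]}'
python3 -m crank '{"steps":[[[0,0,-0.06],[0,0,0]],[[0,0,-0.04],[0,0,0]],[[0,0,0],[0,0,0]]]}'
python3 -m crank '{"steps":[[[0,0,-0.06],[0,0,0]],[[0,0,0],[0,0,0]]]}'
```

```text
time: 7.85
ee_pos: [0.5431, -0.0095, 0.1129]
eef_rot: [1.0, 0.026, -0.0, 0.0]
ft_force: [0.3, 0.9, -0.4]
width: 0.0005
grip_force: 0.0
time: 8.1
ee_pos: [0.5431, -0.0095, 0.1104]
eef_rot: [1.0, 0.026, 0.0, 0.0]
ft_force: [-0.4, 0.1, -0.3]
width: 0.0004
grip_force: 0.0
time: 8.27
ee_pos: [0.5431, -0.0095, 0.1088]
eef_rot: [1.0, 0.026, -0.0, 0.0]
ft_force: [0.1, -0.2, -0.5]
width: 0.0006
grip_force: 0.0
```

```bash
python3 -m crank '{"steps":[[[0,0,-0.08],[0,0,0]],[[0,0,0],[0,0,0]]]}'
python3 -m crank '{"steps":[[[0,0,-0.08],[0,0,0]],[[0,0,0],[0,0,0]]]}'
python3 -m crank '{"steps":[[[0,0,-0.06],[0,0,0]],[[0,0,0],[0,0,0]]]}'
```

```text
time: 8.43
ee_pos: [0.543, -0.0095, 0.1066]
eef_rot: [1.0, 0.026, -0.0, 0.0]
ft_force: [-0.1, -0.5, 0.3]
width: 0.0007
grip_force: 0.0
time: 8.6
ee_pos: [0.543, -0.0095, 0.1046]
eef_rot: [1.0, 0.026, -0.0, 0.0]
ft_force: [0.2, -0.3, -0.9]
width: 0.0004
grip_force: 0.0
time: 8.77
ee_pos: [0.543, -0.0095, 0.1032]
eef_rot: [1.0, 0.026, -0.0, 0.0]
ft_force: [-0.5, -0.5, -1.0]
width: 0.0006
grip_force: 0.0
```

```bash
python3 -m crank '{"steps":[[[0,0,-0.05],[0,0,0]],[[0,0,0],[0,0,0]]]}'
python3 -m crank '{"steps":[[[0,0,-0.05],[0,0,0]],[[0,0,0],[0,0,0]]]}'
python3 -m crank '{"steps":[[[0,0,-0.05],[0,0,0]],[[0,0,0],[0,0,0]]]}'
```

```text
time: 8.93
ee_pos: [0.543, -0.0095, 0.102]
eef_rot: [1.0, 0.026, -0.0, 0.0]
ft_force: [0.2, -0.2, -0.0]
width: 0.0002
grip_force: 0.0
time: 9.1
ee_pos: [0.5431, -0.0095, 0.1008]
eef_rot: [1.0, 0.026, -0.0, 0.0]
ft_force: [-0.0, -0.8, -0.6]
width: 0.0004
grip_force: 0.0
time: 9.27
ee_pos: [0.5432, -0.0095, 0.1004]
eef_rot: [1.0, 0.026, 0.0, 0.0]
ft_force: [-3.3, -0.5, 8.1]
width: 0.0006
grip_force: 4.0
```

Deck contact comes at TCP z≈0.1007 against a deck at 0.120, so the physical tip is about 19 mm above the reported TCP. I'll use that offset from here on. Next: lift, open, turn and go over the knob.

```bash
python3 -m crank '{"steps":[[[0,0,1],[0,0,0]],[[0,0,1],[0,0,0]],[[0,0,1],[0,0,1]],[[0,0,0.6],[0,0,1]],[[0.1,0.6,0],[0,0,1]],[[0.1,0.8,0],[0,0,1]],[[0.1,0.8,0],[0,0,1]],[[0.1,0.8,0],[0,0,1]],[[0.1,0.8,0],[0,0,1]],[[0,0.8,0],[0,0,1]]]}' 50 10
python3 -m crank '{"steps":[[[0,0,0],[0,0,1]],[[0,0,0],[0,0,1]],[[0,0,0],[0,0,1]],[[0,0,0],[0,0,1]],[[0,0,0],[0,0,1]],[[0,0,0],[0,0,1]],[[0,0,0],[0,0,1]],[[0,0,0],[0,0,1]],[[0,0,0],[0,0,1]],[[0,0,0],[0,0,1]]]}'
python3 -m crank '{"steps":[[[0,0,0],[0,0,1]],[[0,0,0],[0,0,1]],[[0,0,0],[0,0,1]],[[0,0,0],[0,0,1]],[[0,0,0],[0,0,1]],[[0,0,0],[0,0,0.2]],[[0,0,0],[0,0,0]]]}'
python3 - <<'E'
from h import *
s=monitor.read_state(); q=s["eef_rot"]; from scipy.spatial.transform import Rotation as R
M=R.from_quat(q).as_matrix(); print("y ang",np.degrees(np.arctan2(M[1,1],M[0,1])),"z",M[:,2].round(4)); state()
E
```

```text
time: 10.1
ee_pos: [0.5559, 0.1064, 0.1897]
eef_rot: [0.93, 0.368, 0.0, 0.0]
ft_force: [0.2, 0.1, -0.3]
width: 0.0489
grip_force: 0.0
time: 10.93
ee_pos: [0.5557, 0.1055, 0.1897]
eef_rot: [0.687, 0.726, 0.0, 0.0]
ft_force: [0.1, 0.1, -0.2]
width: 0.0497
grip_force: 0.0
time: 11.52
ee_pos: [0.5557, 0.1055, 0.1896]
eef_rot: [0.509, 0.861, 0.0, -0.0]
ft_force: [0.2, 0.1, -0.0]
width: 0.0502
grip_force: 0.0
y ang 28.857459762298593 z [-0.e+00  3.e-04 -1.e+00]
{'time': 11.5167, 'ee_pos': [0.5557, 0.1055, 0.1896], 'eef_rot': [0.5086, 0.861, 0.0001, -0.0001], 'ft_force': [0.1613, 0.0915, -0.0349], 'torque': [-0.0005, -0.0978, -0.0179], 'width': 0.0502, 'grip_force': 0.0, 'joint_positions': [0.5882, 0.3931, -1.0683, 1.5989, 0.3502, 1.3587, -0.0189]}
```

```bash
python3 -m crank '{"steps":[[[0,0,-0.6],[0,0,0]],[[0,0,-0.6],[0,0,0]],[[0,0,-0.5],[0,0,0]],[[0,0,-0.4],[0,0,0]],[[0,0,-0.3],[0,0,0]],[[0,0,-0.14],[0,0,0]],[[0,0,0],[0,0,0]]]}'
python3 -m crank '{"steps":[[[0,0,0],[0,0,0]],[[0,0,0],[0,0,0]],[[0,0,0],[0,0,0]],[[0,0,0],[0,0,0]],[[0,0,0],[0,0,0]],[[0,0,0],[0,0,0]]]}' 5 15
```

```text
time: 12.1
ee_pos: [0.5554, 0.1055, 0.1256]
eef_rot: [0.508, 0.861, -0.0, -0.0]
ft_force: [0.3, 0.6, 0.4]
width: 0.0507
grip_force: 0.0
time: 12.6
ee_pos: [0.5557, 0.1055, 0.1264]
eef_rot: [0.508, 0.861, 0.0, 0.0]
ft_force: [0.8, 0.6, -0.2]
width: 0.0178
grip_force: 0.0
```

```bash
python3 -m crank '{"steps":[[[0,0,0],[0,0,0]],[[0,0,0],[0,0,0]],[[0,0,0],[0,0,0]]]}' 5 25
```

```text
time: 12.85
ee_pos: [0.5563, 0.1059, 0.1266]
eef_rot: [0.508, 0.861, 0.001, 0.001]
ft_force: [4.1, 2.2, 1.2]
width: 0.0157
grip_force: 25.0
```

```bash
python3 -m crank '{"steps":[[[0.03,0.02,0],[0,0,0]],[[0,0,0.12],[0,0,0]],[[0,0,0.12],[0,0,0]],[[0,0,0.12],[0,0,0]],[[0,0,0.12],[0,0,0]],[[0,0,0.06],[0,0,0]],[[0,0,0],[0,0,0]],[[0,0,0],[0,0,0]]]}'
python3 - <<'E'
from h import *
state(); c=cams.camera("side"); im=c["pixels"]; hsv=cv2.cvtColor(im,cv2.COLOR_BGR2HSV); cv2.imwrite("pics/side3.png",im); P=cloud(c)
m=(hsv[...,0]<14)&(hsv[...,1]>150)&(P[...,2]>.12)&(P[...,2]<.2)&(abs(P[...,0]-.53)<.06)&(abs(P[...,1]-.14)<.06); q=P[m]; print(len(q),q[q[:,1]>.14].mean(0),"was tongue z .1345"); print(np.median(q[q[:,1]>.14],0))
E
```

```text
time: 13.52
ee_pos: [0.5564, 0.1059, 0.14]
eef_rot: [0.508, 0.861, -0.0, 0.0]
ft_force: [1.2, -1.0, 0.8]
width: 0.0159
grip_force: 25.0
{'time': 13.5167, 'ee_pos': [0.5564, 0.1059, 0.14], 'eef_rot': [0.5081, 0.8613, -0.0001, 0.0001], 'ft_force': [1.2281, -0.9527, 0.8496], 'torque': [-0.0898, -0.3683, 0.0068], 'width': 0.0159, 'grip_force': 24.9997, 'joint_positions': [0.5661, 0.4374, -1.0431, 1.6608, 0.3932, 1.2726, -0.0495]}
241 [0.52581121 0.16030511 0.14742493] was tongue z .1345
[0.52572055 0.16045218 0.14766246]
```

The knob is out 13.4 mm, confirmed by both the TCP rise and the tongue height. Now I turn it about 0.84 rad.

```bash
python3 -m crank '{"steps":[[[0,0,0],[0,0,0.96]],[[0,0,0],[0,0,0.96]],[[0,0,0],[0,0,0.96]],[[0,0,0],[0,0,0.96]],[[0,0,0],[0,0,0.96]],[[0,0,0],[0,0,0.96]],[[0,0,0],[0,0,0.96]],[[0,0,0],[0,0,0.96]],[[0,0,0],[0,0,0.96]],[[0,0,0],[0,0,0.96]]]}'
python3 -m crank '{"steps":[[[0,0,0],[0,0,0]],[[0,0,0],[0,0,0]]]}'
```

```text
time: 14.4
ee_pos: [0.556, 0.1053, 0.1396]
eef_rot: [0.112, 0.994, -0.001, -0.0]
ft_force: [-0.6, -1.5, 1.3]
width: 0.0155
grip_force: 25.0
time: 14.57
ee_pos: [0.556, 0.1054, 0.1394]
eef_rot: [0.115, 0.993, -0.0, -0.001]
ft_force: [-0.1, -3.4, 0.4]
width: 0.0161
grip_force: 25.0
```

```bash
python3 -m crank '{"steps":[[[0,-0.02,-0.1],[0,0,0]],[[0,0,-0.1],[0,0,0]],[[0,0,0],[0,0,0]]]}'
python3 -m crank '{"steps":[[[0,0,0.1],[0,0,0]],[[0,0,0.1],[0,0,0.3]],[[0,0,0],[0,0,0.28]],[[0,0,-0.1],[0,0,0]],[[0,0,-0.1],[0,0,0]],[[0,0,0],[0,0,0]]]}'
```

```text
time: 14.82
ee_pos: [0.556, 0.1053, 0.1343]
eef_rot: [0.115, 0.993, -0.0, -0.0]
ft_force: [-3.0, -2.8, 3.1]
width: 0.0159
grip_force: 25.0
time: 15.32
ee_pos: [0.5561, 0.1053, 0.1345]
eef_rot: [0.089, 0.996, -0.0, -0.0]
ft_force: [-3.4, -4.2, 3.1]
width: 0.0159
grip_force: 25.0
```

```bash
python3 -m crank '{"steps":[[[0,0,-0.04],[0,0,0]],[[0,0,0],[0,0,0]]]}'
python3 -m crank '{"steps":[[[0,0,-0.04],[0,0,0]],[[0,0,0],[0,0,0]]]}'
python3 - <<'E'
from h import *
state()
c=cams.camera("side"); im=c["pixels"]; hsv=cv2.cvtColor(im,cv2.COLOR_BGR2HSV); P=cloud(c)
m=(hsv[...,0]<14)&(hsv[...,1]>150)&(P[...,2]>.125)&(P[...,2]<.2)&(abs(P[...,0]-.51)<.08)&(abs(P[...,1]-.12)<.06); q=P[m]; q=q[q[:,0]<.53]; print(len(q),np.median(q,0).round(4))
E
```

```text
time: 15.48
ee_pos: [0.5561, 0.1053, 0.1338]
eef_rot: [0.089, 0.996, -0.0, -0.0]
ft_force: [-4.5, -3.7, 4.3]
width: 0.016
grip_force: 25.0
time: 15.65
ee_pos: [0.5561, 0.1053, 0.133]
eef_rot: [0.089, 0.996, -0.0, -0.0]
ft_force: [-4.4, -5.0, 6.8]
width: 0.0158
grip_force: 25.0
{'time': 15.65, 'ee_pos': [0.5561, 0.1053, 0.133], 'eef_rot': [0.0888, 0.9961, -0.0004, -0.0002], 'ft_force': [-4.4294, -4.9961, 6.8296], 'torque': [-1.0573, 1.0452, 0.0232], 'width': 0.0158, 'grip_force': 25.0009, 'joint_positions': [0.6657, 0.5372, -1.2119, 1.6653, 0.5195, 1.3086, 0.752]}
136 [0.5006 0.1155 0.1404]
```

Resistance rises with depth here (3 → 7 N), so the tooth is on the ring between notches. I lift, step 2.9° and probe again.

```bash
python3 -m crank '{"steps":[[[-0.02,-0.02,0.14],[0,0,0]],[[0,0,0.12],[0,0,0.3]],[[0,0,0],[0,0,0.28]],[[0,0,-0.12],[0,0,0]],[[0,0,-0.12],[0,0,0]],[[0,0,0],[0,0,0]]]}'
python3 -m crank '{"steps":[[[0,0,0.12],[0,0,0]],[[0,0,0.12],[0,0,0.3]],[[0,0,0],[0,0,0.28]],[[0,0,-0.12],[0,0,0]],[[0,0,-0.12],[0,0,0]],[[0,0,0],[0,0,0]]]}'
```

```text
time: 16.2
ee_pos: [0.556, 0.1052, 0.133]
eef_rot: [0.064, 0.998, 0.0, 0.0]
ft_force: [-0.9, -2.7, 5.4]
width: 0.0158
grip_force: 25.0
time: 16.7
ee_pos: [0.556, 0.1051, 0.1329]
eef_rot: [0.039, 0.999, 0.0, 0.0]
ft_force: [-1.0, -1.9, 3.8]
width: 0.016
grip_force: 25.0
```

```bash
python3 -m crank '{"steps":[[[0,0,-0.02],[0,0,0]],[[0,0,0],[0,0,0]]]}'
python3 -m crank '{"steps":[[[0,0,0.14],[0,0,0]],[[0,0,0.12],[0,0,0.3]],[[0,0,0],[0,0,0.28]],[[0,0,-0.12],[0,0,0]],[[0,0,-0.12],[0,0,0]],[[0,0,0],[0,0,0]]]}'
```

```text
time: 16.87
ee_pos: [0.556, 0.1051, 0.1328]
eef_rot: [0.039, 0.999, 0.0, 0.0]
ft_force: [-2.7, -2.4, 6.6]
width: 0.0157
grip_force: 25.0
time: 17.37
ee_pos: [0.556, 0.1051, 0.1328]
eef_rot: [0.013, 1.0, 0.0, 0.0]
ft_force: [-0.5, -1.9, 5.0]
width: 0.016
grip_force: 25.0
```

```bash
python3 -m crank '{"steps":[[[0,0,0.12],[0,0,0]],[[0,0,0.12],[0,0,0.3]],[[0,0,0],[0,0,0.28]],[[0,0,-0.12],[0,0,0]],[[0,0,-0.12],[0,0,0]],[[0,0,0],[0,0,0]]]}'
python3 -m crank '{"steps":[[[0,0,0.12],[0,0,0]],[[0,0,0.12],[0,0,0.3]],[[0,0,0],[0,0,0.28]],[[0,0,-0.12],[0,0,0]],[[0,0,-0.12],[0,0,0]],[[0,0,0],[0,0,0]]]}'
python3 -m crank '{"steps":[[[0,0,0.12],[0,0,0]],[[0,0,0.12],[0,0,0.3]],[[0,0,0],[0,0,0.28]],[[0,0,-0.12],[0,0,0]],[[0,0,-0.12],[0,0,0]],[[0,0,0],[0,0,0]]]}'
python3 - <<'E'
from h import *
c=cams.camera("side"); im=c["pixels"]; hsv=cv2.cvtColor(im,cv2.COLOR_BGR2HSV); P=cloud(c)
m=(hsv[...,0]<14)&(hsv[...,1]>150)&(P[...,2]>.125)&(P[...,2]<.2)&(abs(P[...,0]-.51)<.08)&(abs(P[...,1]-.12)<.06); q=P[m]; q=q[q[:,0]<.53]; print(len(q),np.median(q,0).round(4))
E
```

```text
time: 17.87
ee_pos: [0.556, 0.105, 0.1329]
eef_rot: [-0.012, 1.0, 0.0, 0.0]
ft_force: [-0.0, -1.4, 3.5]
width: 0.0159
grip_force: 25.0
time: 18.37
ee_pos: [0.556, 0.105, 0.1329]
eef_rot: [-0.037, 0.999, 0.0, 0.0]
ft_force: [0.8, -1.1, 4.5]
width: 0.016
grip_force: 25.0
time: 18.87
ee_pos: [0.556, 0.1049, 0.1328]
eef_rot: [-0.063, 0.998, 0.0, 0.0]
ft_force: [0.6, -2.7, 5.6]
width: 0.0161
grip_force: 25.0
134 [0.5002 0.0987 0.1404]
```

```bash
python3 -m crank '{"steps":[[[0,0,0.12],[0,0,0]],[[0,0,0.12],[0,0,0.3]],[[0,0,0],[0,0,0.28]],[[0,0,-0.12],[0,0,0]],[[0,0,-0.12],[0,0,0]],[[0,0,0],[0,0,0]]]}'
python3 -m crank '{"steps":[[[0,0,0.12],[0,0,0]],[[0,0,0.12],[0,0,0.3]],[[0,0,0],[0,0,0.28]],[[0,0,-0.12],[0,0,0]],[[0,0,-0.12],[0,0,0]],[[0,0,0],[0,0,0]]]}'
python3 -m crank '{"steps":[[[0,0,0.12],[0,0,0]],[[0,0,0.12],[0,0,0.3]],[[0,0,0],[0,0,0.28]],[[0,0,-0.12],[0,0,0]],[[0,0,-0.12],[0,0,0]],[[0,0,0],[0,0,0]]]}'
```

```text
time: 19.42
ee_pos: [0.556, 0.1049, 0.1328]
eef_rot: [-0.088, 0.996, 0.0, 0.0]
ft_force: [0.9, -3.0, 4.4]
width: 0.016
grip_force: 25.0
time: 19.92
ee_pos: [0.556, 0.1049, 0.1328]
eef_rot: [-0.113, 0.994, 0.0, 0.0]
ft_force: [2.0, -2.0, 5.5]
width: 0.0156
grip_force: 25.0
time: 20.42
ee_pos: [0.5559, 0.1049, 0.1324]
eef_rot: [-0.138, 0.99, 0.0, -0.0]
ft_force: [5.1, -1.6, -2.5]
width: 0.0159
grip_force: 25.0
```

At about 1.338 rad the resistance is gone (−2.5 N): that is the notch. I lower it in small, watched steps.

```bash
python3 -m crank '{"steps":[[[0.02,0,-0.04],[0,0,0]],[[0,0,0],[0,0,0]]]}'
python3 -m crank '{"steps":[[[0,0,-0.06],[0,0,0]],[[0,0,0],[0,0,0]]]}'
```

```text
time: 20.58
ee_pos: [0.556, 0.1049, 0.1317]
eef_rot: [-0.138, 0.99, -0.0, -0.001]
ft_force: [1.8, -2.6, -2.2]
width: 0.0157
grip_force: 25.0
time: 20.75
ee_pos: [0.556, 0.1049, 0.1303]
eef_rot: [-0.139, 0.99, -0.0, -0.0]
ft_force: [0.7, -2.8, -2.3]
width: 0.0157
grip_force: 25.0
```

```bash
python3 -m crank '{"steps":[[[0,0,-0.07],[0,0,0]],[[0,0,0],[0,0,0]]]}'
python3 -m crank '{"steps":[[[0,0,-0.05],[0,0,0]],[[0,0,0],[0,0,0]]]}'
python3 -m crank '{"steps":[[[0,0,-0.04],[0,0,0]],[[0,0,0],[0,0,0]]]}'
```

```text
time: 20.92
ee_pos: [0.556, 0.1049, 0.1286]
eef_rot: [-0.139, 0.99, -0.0, -0.0]
ft_force: [0.4, -3.0, -2.9]
width: 0.0157
grip_force: 25.0
time: 21.08
ee_pos: [0.5561, 0.1049, 0.1274]
eef_rot: [-0.139, 0.99, -0.0, -0.0]
ft_force: [-0.4, -2.3, -0.7]
width: 0.0157
grip_force: 25.0
time: 21.25
ee_pos: [0.5561, 0.1049, 0.1265]
eef_rot: [-0.139, 0.99, -0.0, -0.0]
ft_force: [-0.7, -3.1, -0.9]
width: 0.0159
grip_force: 25.0
```

```bash
python3 -m crank '{"steps":[[[0,0,-0.03],[0,0,0]],[[0,0,0],[0,0,0]]]}'
python3 -m crank '{"steps":[[[0,0,-0.03],[0,0,0]],[[0,0,0],[0,0,0]]]}'
```

```text
time: 21.42
ee_pos: [0.5562, 0.105, 0.1264]
eef_rot: [-0.139, 0.99, -0.0, -0.0]
ft_force: [-3.7, -4.6, 6.0]
width: 0.0155
grip_force: 25.0
time: 21.58
ee_pos: [0.5563, 0.1051, 0.1263]
eef_rot: [-0.139, 0.99, -0.0, -0.0]
ft_force: [-6.9, -5.3, 13.0]
width: 0.0157
grip_force: 25.0
```

Firm stop at z 0.1263, so the knob is home. I ease off the load, release, lift clear and verify.

```bash
python3 -m crank '{"steps":[[[0,0,0.05],[0,0,0]],[[0,0,0],[0,0,0]]]}'
python3 -m crank '{"steps":[[[0,0,0],[0,0,0]],[[0,0,0],[0,0,0]],[[0,0,0],[0,0,0]],[[0,0,0],[0,0,0]],[[0,0,0],[0,0,0]],[[0,0,0],[0,0,0]]]}' 50
python3 -m crank '{"steps":[[[0,0,0.4],[0,0,0]],[[0,0,0.8],[0,0,0]],[[0,0,1],[0,0,0]],[[0,0,1],[0,0,0]],[[0,0,1],[0,0,0]],[[-0.5,-1,1],[0,0,0]],[[-0.5,-1,1],[0,0,0]],[[-0.5,-1,0],[0,0,0]],[[-0.5,-1,0],[0,0,0]],[[0,-1,0],[0,0,0]]]}'
python3 -m crank '{"steps":[[[0,-1,0],[0,0,0]],[[0,-1,0],[0,0,0]],[[0,-1,0],[0,0,0]],[[0,-1,0],[0,0,0]],[[0,-1,0],[0,0,0]],[[0,-1,0],[0,0,0]],[[0,0,0],[0,0,0]]]}'
python3 - <<'E'
from h import *
for n in("side","top"):
    c=cams.camera(n); cv2.imwrite(f"pics/{n}9.png",c["pixels"]); np.save(f"pics/{n}9.npy",cloud(c))
P=np.load("pics/side9.npy"); im=cv2.imread("pics/side9.png"); hsv=cv2.cvtColor(im,cv2.COLOR_BGR2HSV)
m=(hsv[...,0]<14)&(hsv[...,1]>150)&(P[...,2]>.125)&(P[...,2]<.2)&(abs(P[...,0]-.51)<.08)&(abs(P[...,1]-.1)<.07); q=P[m]
w=q[q[:,0]<.525]; print("tongue",len(w),np.median(w,0).round(4)); d=w.mean(0)-[.556,.106,0]; print("ang",np.degrees(np.arctan2(d[1],d[0]))%360, "top z",np.percentile(q[:,2],97))
a=im[160:320,160:340]; b=cv2.imread("pics/top9.png")[140:300,180:360]
cv2.imwrite("pics/end.png",cv2.resize(np.hstack([a,b]),None,fx=2.2,fy=2.2,interpolation=cv2.INTER_CUBIC))
E
```

```text
time: 21.75
ee_pos: [0.5562, 0.105, 0.1265]
eef_rot: [-0.139, 0.99, -0.0, -0.0]
ft_force: [-1.8, -4.3, 0.6]
width: 0.016
grip_force: 25.0
time: 22.25
ee_pos: [0.5564, 0.1053, 0.1265]
eef_rot: [-0.139, 0.99, 0.0, 0.0]
ft_force: [-0.4, 0.6, -0.2]
width: 0.0461
grip_force: 0.0
time: 23.08
ee_pos: [0.5051, -0.02, 0.2826]
eef_rot: [-0.139, 0.99, -0.001, 0.0]
ft_force: [0.2, -0.4, -0.1]
width: 0.0499
grip_force: 0.0
time: 23.67
ee_pos: [0.5059, -0.1757, 0.2816]
eef_rot: [-0.135, 0.991, -0.0, -0.0]
ft_force: [-0.4, -0.7, -0.6]
width: 0.0497
grip_force: 0.0
tongue 115 [0.4995 0.0901 0.1342]
ang 196.02449351488013 top z 0.17011201073039134
```

View pics/end.png

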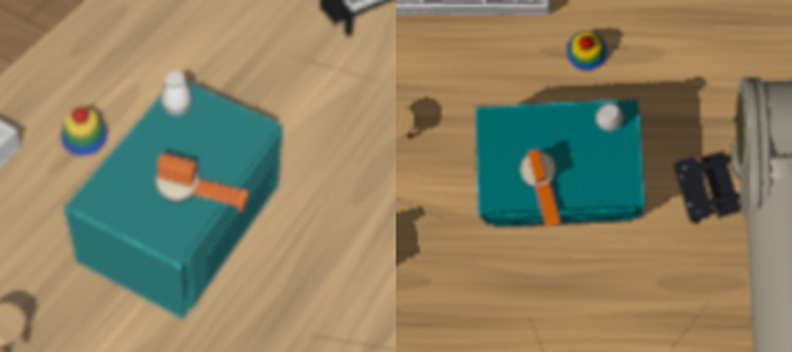

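The drawer is shut. The tongue points over its edge (tip near (240,200) in the left view, (553,222) in the right). The tongue height of 0.1342 matches its home value. The vase is upright and the arm is clear, so I'm handing in.

```bash
python3 -c "
from bench import ticket
print(ticket.close_job())"
```

```text
the job is handed in; nothing more can be done
None
```

The drawer is shut, and the knob is locked and fully home in its notch at about 1.34 rad. The vase is upright and the arm is clear; the job is handed in, but no verdict was returned.

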